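Seat the sample jars in their holders by size

ROBOT

A 6-joint arm with a two-finger parallel gripper is mounted at the origin on the work surface. World frame = base frame: x ahead of the robot, y to its left, z up, the work surface at z = 0. Lengths are in m, angles in degrees, forces in N, time in s.
With the tool pointing down it reaches from about 0.35 to 0.875 m from the base axis. Payload 4.2 kg.
Tool frame: the origin (TCP) lies on the centre line of the jaws, within the pads' length; the fingertips stand 25 mm ahead of it and the grasp point (between the pads) lies 6 mm ahead of it; z points along the fingers, y is the line along which they close (so a half turn about z gives the same grasp; the last joint's range is limited). The gripper opens to 87 mm and grips with 3 to 60 N. Pads are 19 mm wide; open, the fingers measure 117 mm over their backs; the gripper's body (75 mm by 190 mm) begins 51 mm behind the grasp point.
Start: joints at [82.483, 22.042, 0.453, 0, -68.411, -14.817], TCP at [0.237, 0.578, 0.215] pointing down, gripper open.
Joint ranges: [-179.83, 179.83], [-69.29, 118.12], [-61.27, 80.66], [-181.25, 117.63], [-171.15, -9.14], [-177.46, 177.46]. Speed limits (degrees/s): [159.86, 159.86, 180, 180, 180, 180].

INTERFACE

Orientations are given as a 3x3 rotation matrix whose columns are the frame's x, y, z axes.
In Python, from station import r gives the robot as it stands.
- The arm moves only by the tool move_arm, never from a script. Its argument "series" is a list of rows, each an object with "grip": the opening, from 0 (shut) to 1 (fully open); "xyz": the shift along the tool's x, y, z in mm, a list of three; "angular": the turn, a rotation vector about the tool's x, y, z in rad, a list of three. A call has 1 to 10 rows; each row is the pose to reach, as a shift and turn from the pose commanded when the call began, along the tool's axes at that moment; what a row does not reach only later rows make up. A row lasts 1/10 s, in which the tool goes at most 50 mm and 8.59 degrees, less where a joint would pass 70% of its speed; a pose out of reach is approached as far as the arm can. A call with a gripper value outside its range is refused whole. The fingers move at their own pace and stop on an object; the grip force is fixed at half the most. Time passes only in rows, so rows that repeat a pose let the fingers close. It gives the time, the measured TCP pose, the force, the opening and the grip force at its end, in the units of the state.
- r.sense(): the state, without advancing time (a new reading comes with each control period).
- r.capture(name): name is "scene" or "top" or "wrist"; returns a dict with "img" (400x640x3 uint8, red, green, blue), "camera_matrix" (3x3 intrinsics, pixels), "k1" (the pictures are not rectified: a ray, as slopes to the right and down, at radius r is drawn at 1 + k1 r^2 times it, then the intrinsics apply), "rvec" (rotation vector, rad) and "tvec" (3), from world to camera coordinates, as OpenCV has them; the wrist camera has in their place "hand_eye" (4x4, takes a point from camera to tool coordinates, whose origin is the TCP and whose axes are the flange's). Camera axes: x right, y down, z forward; pixel columns grow to the right and rows downward; lengths in m; the calibration is good to about 2 mm. A picture is of the moment at which its call begins: read the wrist's pose just before it. There is no depth.
- r.finish_job(): hands the job in; it is judged then, once.
The state is a dict: "time_s": time; "joints": joint angles; "joint_velocities": joint speeds; "effort": joint torques, N m; "tcp_pos": TCP position; "ee_rot": TCP orientation; "wrist_force": force on the tool from outside, world axes, zero at the start; "moment": the same for the moment, N m; "gripper_width": opening from 0.0 (shut) to 1.0 (fully open); "gripper_force": force on a finger pad.
Only numpy, scipy, OpenCV 4.12 (cv2) and the standard library are available. Lean on these libraries where they do the work, as an engineer would, in place of code of your own. Each camera call takes 0.05 s, during which the arm holds its last target. There are 200 camera calls.

TASK

Carry the four round sample jars, one by one, to the round metal holders so that each stands upright and flat on the floor of the holder of its own size: smallest jar in the smallest holder, largest in the largest, and so on between. Keep the jars upright and set them down rather than dropping them; leave the two square bottles standing where they are.

Things in the scene. Friction and masses are not known exactly. Their poses are not given: they have to be found in the camera images.
- jar_tiny: The smallest of four round straight-sided white plastic sample jars with flat grey screw caps and a paper band: diameter 28 mm from foot to cap, total height 60 mm. Loose, stands upright on the bench at the start. Origin: centre of its underside, z up along its axis.
- jar_small: The second smallest of four round straight-sided white plastic sample jars with flat grey screw caps and a paper band: diameter 38 mm from foot to cap, total height 66 mm. Loose, stands upright on the bench at the start. Origin: centre of its underside, z up along its axis.
- jar_medium: The second largest of four round straight-sided white plastic sample jars with flat grey screw caps and a paper band: diameter 48 mm from foot to cap, total height 74 mm. Loose, stands upright on the bench at the start. Origin: centre of its underside, z up along its axis.
- jar_large: The largest of four round straight-sided white plastic sample jars with flat grey screw caps and a paper band: diameter 58 mm from foot to cap, total height 82 mm. Loose, stands upright on the bench at the start. Origin: centre of its underside, z up along its axis.
- holder_tiny: The smallest of four shallow round grey metal holders with a darker floor, open at the top and fixed to the bench: outer diameter 52 mm, inner diameter 44 mm, wall 4 mm, floor 4 mm thick, rim 14 mm above the bench. It takes the 28 mm jar with 8 mm to spare all round. Origin: centre of its underside on the bench, z up.
- holder_small: The second smallest of four shallow round grey metal holders with a darker floor, open at the top and fixed to the bench: outer diameter 62 mm, inner diameter 54 mm, wall 4 mm, floor 4 mm thick, rim 14 mm above the bench. It takes the 38 mm jar with 8 mm to spare all round. Origin: centre of its underside on the bench, z up.
- holder_medium: The second largest of four shallow round grey metal holders with a darker floor, open at the top and fixed to the bench: outer diameter 72 mm, inner diameter 64 mm, wall 4 mm, floor 4 mm thick, rim 14 mm above the bench. It takes the 48 mm jar with 8 mm to spare all round. Origin: centre of its underside on the bench, z up.
- holder_large: The largest of four shallow round grey metal holders with a darker floor, open at the top and fixed to the bench: outer diameter 82 mm, inner diameter 74 mm, wall 4 mm, floor 4 mm thick, rim 14 mm above the bench. It takes the 58 mm jar with 8 mm to spare all round. Origin: centre of its underside on the bench, z up.
- bottle_a: One of two alike square white plastic bottles with a narrow round grey cap, not part of the job: body 42 x 42 mm and 58 mm high, cap 25 mm across, 76 mm high in all. Loose, stands upright. Origin: centre of its underside, z up.
- bottle_b: One of two alike square white plastic bottles with a narrow round grey cap, not part of the job: body 42 x 42 mm and 58 mm high, cap 25 mm across, 76 mm high in all. Loose, stands upright. Origin: centre of its underside, z up.
Things that resemble listed ones, but are neither listed nor needed, are in the scene too. What is shaped like the jar_tiny but red or turquoise is not meant.

How it is judged:
By the outcome, as a careful person would: the job done as asked, in the order asked, and still so for the second after the job is handed in, with the robot touching nothing.
It also fails if it takes over 120 s, if anything falls off the work surface, if the arm or the gripper's body presses on something with over 40 N, if the wrist force passes 120 N, or if a joint passes its speed limit or range.

## Working session

There is one attempt and no reset: what is moved stays moved. The work goes in short steps, Python scripts to look and compute and a tool call to move; the robot and the scene stay as the last step left them, time stands still between calls to the robot, and variables do not carry over. Pictures are saved under pics/ and viewed, at most 14 in all, crops included, and the job is handed in when it is done.

Besides the shell and the picture viewer there is one more tool, called after "Request:" as a command line: name --argument value ..., lists and objects as JSON in quotes. move_arm: Moves the arm, as the interface text tells. Its arguments: {"type":"object","properties":{"series":{"type":"array"}},"required":["series"]}

```bash
mkdir -p pics; ls
python3 - <<'E'
from station import r
import cv2,pickle
s=r.sense();print(s['time_s'],s['tcp_pos'],s['ee_rot'],s['gripper_width'])
d={}
for n in('top','scene'):
    c=r.capture(n);d[n]=c;cv2.imwrite(f'pics/{n}0.png',c['img'][:,:,::-1]);print(n,c['camera_matrix'],c['k1'],c['rvec'],c['tvec'])
pickle.dump(d,open('caps.pkl','wb'))
E
```

```text
pics
0.0 [0.23725018 0.57754287 0.21375677] [[ 9.24913503e-01 -3.80176929e-01 -7.18097300e-04]
 [-3.80177587e-01 -9.24911202e-01 -2.06645985e-03]
 [ 1.21444122e-04  2.18430112e-03 -9.99997607e-01]] 0.9996743938917931
top [[472.44370384   0.         315.61246413]
 [  0.         472.44370384 194.47963443]
 [  0.           0.           1.        ]] -0.039770573672804614 [ 2.14577384 -2.14418804  0.1510343 ] [0.02365239 0.51591438 1.32210975]
scene [[405.12429978   0.         318.0492412 ]
 [  0.         405.12429978 205.64403051]
 [  0.           0.           1.        ]] -0.007664447207030867 [ 1.88021874  1.83164059 -0.58026172] [-0.02976829 -0.39892433  1.21362096]
```

View pics/top0.png

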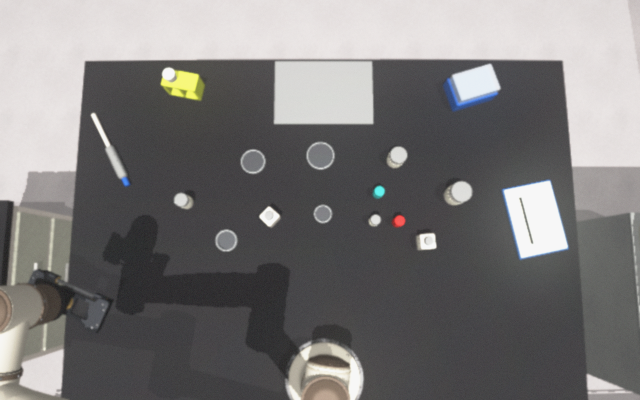

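View pics/scene0.png

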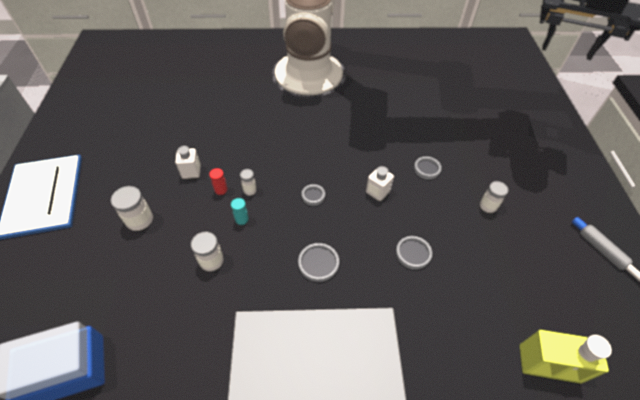

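Top view: the plain-white tiny jar is at (375,220). The red one (399,221) and turquoise one (379,191) are decoys. The other jars are small (183,201), medium (397,157) and large (459,192). The holders are tiny (323,214), small (226,241), medium (253,161) and large (320,155), and the square bottles are at (270,216) and (427,241). I'll fit cylinder silhouettes in both views, test the sizes, and confirm in an enlarged crop.

```bash
cat > h.py <<'E'
import numpy as np,cv2
from scipy.optimize import minimize
J=dict(tiny=(28,60),small=(38,66),medium=(48,74),large=(58,82))
H=dict(tiny=(52,14),small=(62,14),medium=(72,14),large=(82,14))
def proj(c,P):
    return cv2.projectPoints(np.float64(P),c['rvec'],c['tvec'],c['camera_matrix'],np.array([c['k1'],0,0,0.]))[0][:,0]
def at(c,uv,z):
    n=cv2.undistortPoints(np.float64([[uv]]),c['camera_matrix'],np.array([c['k1'],0,0,0.]))[0,0]
    R=cv2.Rodrigues(c['rvec'])[0];d=R.T@[*n,1];o=-R.T@np.ravel(c['tvec']);return (o+d*(z-o[2])/d[2])[:2]
def cyl(x,y,d,h,z0=0):
    a=np.linspace(0,2*np.pi,48,endpoint=False);X=x+d/2*np.cos(a);Y=y+d/2*np.sin(a)
    return np.vstack([np.c_[X,Y,X*0+z0],np.c_[X,Y,X*0+z0+h]])
def mask(c,uv,thr=75):
    g=c['img'].max(2); m=(g>thr).astype(np.uint8)
    n,l,st,ce=cv2.connectedComponentsWithStats(m,connectivity=8)
    best=min((i for i in range(1,n) if 30<st[i,4]<4000),key=lambda i:np.hypot(*(ce[i]-uv)))
    pts=np.argwhere(l==best)[:,::-1].astype(np.int32); o=np.zeros(g.shape,np.uint8)
    cv2.fillConvexPoly(o,cv2.convexHull(pts),1); return o
def fit(cs,ms,d,h,x0,z0=0):
    S=16
    def cost(p):
        t=0
        for c,m in zip(cs,ms):
            o=np.zeros((m.shape[0]*4,m.shape[1]*4),np.uint8)
            hull=cv2.convexHull(np.float32(proj(c,cyl(*p,d,h,z0))))
            cv2.fillConvexPoly(o,np.int32(np.round(((hull+.5)*4-.5)*S)),255,shift=4)
            o=cv2.resize(o,m.shape[::-1],interpolation=cv2.INTER_AREA)/255.
            t+=np.abs(o-m).sum()/m.sum()
        return t/len(cs)
    q=minimize(cost,x0,method='Nelder-Mead',options=dict(initial_simplex=[x0,np.add(x0,[.008,0]),np.add(x0,[0,.008])],xatol=1e-4,fatol=1e-4))
    return q.x,q.fun
E
cat > m.py <<'E'
import pickle;from h import *
d=pickle.load(open('caps.pkl','rb'))
T=dict(j_tiny=(375,220),j_small=(183,201),j_medium=(397,157),j_large=(459,192),h_tiny=(323,214),h_small=(226,241),h_medium=(253,161),h_large=(320,155))
S=dict(j_tiny=(249,182),j_small=(494,197),j_medium=(208,251),j_large=(132,208),h_tiny=(314,194),h_small=(428,167),h_medium=(414,252),h_large=(319,262))
for k in T:
    A=J if k[0]=='j' else H
    a=mask(d['top'],T[k]);b=mask(d['scene'],S[k])
    x0=at(d['top'],T[k],.03 if k[0]=='j' else .01)
    out=[]
    for s,(D,h) in A.items():
        x,f=fit([d['top'],d['scene']],[a,b],D/1e3,h/1e3,x0); out.append(f'{s}:{f:.2f}')
        if s==k[2:]:
            e=[np.round(fit([d[n]],[m],D/1e3,h/1e3,x0)[0]*1e3,1) for n,m in(('top',a),('scene',b))];X=x
    print(k,np.round(X*1e3,1),*e,a.sum(),b.sum(),out)
for n,uv in (('bA',(270,216)),('bB',(427,241)),('red',(399,221)),('turq',(379,191))): print(n,np.round(at(d['top'],uv,.05)*1e3))
im=d['top']['img'][130:260,160:480,::-1]
cv2.imwrite('pics/crop.png',cv2.resize(im,None,fx=2.5,fy=2.5,interpolation=cv2.INTER_CUBIC))
E
python3 m.py
```

```text
j_tiny [ 442.7 -145.5] [ 442.  -145.2] [ 444.1 -143.7] 162 406 ['tiny:0.28', 'small:0.20', 'medium:0.80', 'large:1.54']
j_small [500.7 407.7] [498.7 408.3] [500.7 406.6] 301 676 ['tiny:0.50', 'small:0.19', 'medium:0.21', 'large:0.69']
j_medium [ 627.1 -212.1] [ 626.4 -213.4] [ 627.4 -211.5] 433 1054 ['tiny:0.67', 'small:0.46', 'medium:0.18', 'large:0.15']
j_large [ 521.6 -382.8] [354.8  14.2] [ 521.  -384.2] 415 1414 ['tiny:1.03', 'small:1.07', 'medium:1.11', 'large:1.17']
h_tiny [464.    3.6] [462.6   5.7] [463.7   4.5] 348 463 ['tiny:0.18', 'small:0.14', 'medium:0.49', 'large:0.90']
h_small [386.1 286.1] [385.3 287.5] [386.2 285.2] 492 547 ['tiny:0.39', 'small:0.16', 'medium:0.11', 'large:0.41']
h_medium [620.9 211.9] [621.4 211.1] [621.  211.9] 582 1033 ['tiny:0.52', 'small:0.34', 'medium:0.13', 'large:0.12']
h_large [639.   10.6] [638.4  19.2] [638.6  10.6] 348 1366 ['tiny:1.17', 'small:1.24', 'medium:1.33', 'large:1.43']
bA [452. 153.]
bB [ 382. -290.]
red [ 438. -212.]
turq [ 524. -157.]
```

View pics/crop.png

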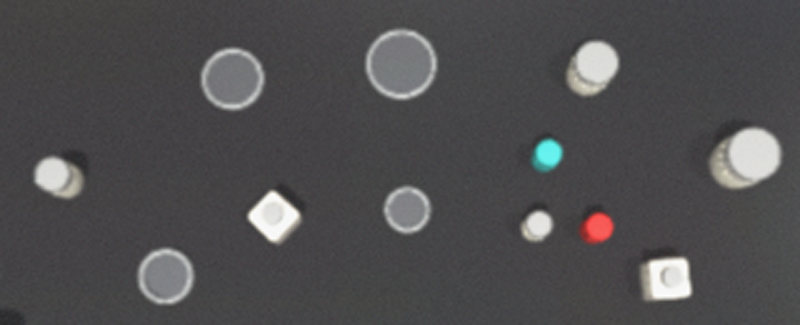

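The crop confirms it: the plain white jar with the grey cap at crop (537,225) is jar_tiny, and the turquoise (547,153) and red (597,227) ones are decoys. The threshold was too low, since some masks merged with the background, so I'll raise it.

```bash
sed -i 's/thr=75/thr=THR/; s/^J=/THR=110\nJ=/' h.py; python3 m.py; echo; sed -i 's/^THR=.*/THR=125/' h.py; python3 m.py|cut -c1-75; sed -i 's/^THR=.*/THR=110/' h.py
```

```text
j_tiny [ 442.9 -144.1] [ 442.7 -144.1] [ 443.2 -144.8] 128 342 ['tiny:0.13', 'small:0.46', 'medium:1.21', 'large:2.11']
j_small [499.4 406.4] [498.3 407. ] [522.9 388.2] 247 351 ['tiny:0.51', 'small:0.42', 'medium:0.90', 'large:1.65']
j_medium [ 626.9 -211.7] [ 626.9 -212. ] [ 626.5 -211.6] 357 964 ['tiny:0.62', 'small:0.38', 'medium:0.07', 'large:0.32']
j_large [ 519.6 -384.9] [ 518.8 -385. ] [ 519.8 -384.3] 553 1313 ['tiny:0.72', 'small:0.55', 'medium:0.33', 'large:0.06']
h_tiny [463.    4.1] [464.    4.3] [461.7   3.9] 294 394 ['tiny:0.11', 'small:0.33', 'medium:0.75', 'large:1.24']
h_small [385.5 285.3] [386.  284.6] [384.1 286.3] 420 471 ['tiny:0.29', 'small:0.10', 'medium:0.29', 'large:0.64']
h_medium [619.5 212.5] [620.8 211.1] [619.2 212.7] 518 937 ['tiny:0.47', 'small:0.26', 'medium:0.06', 'large:0.24']
h_large [637.7  11.3] [637.6  10.9] [637.6  11.3] 659 1258 ['tiny:0.59', 'small:0.43', 'medium:0.24', 'large:0.05']
bA [452. 153.]
bB [ 382. -290.]
red [ 438. -212.]
turq [ 524. -157.]

j_tiny [ 443. -145.] [ 442.4 -144.7] [ 446.7 -144.2] 118 175 ['tiny:0.47', 
j_small [498.8 407.6] [498.3 407. ] [522.3 389.7] 238 326 ['tiny:0.51', 'sm
j_medium [ 626.4 -211.8] [ 626.1 -211.6] [ 626.8 -211.8] 343 929 ['tiny:0.6
j_large [ 520. -385.] [ 519.7 -385.2] [ 523.2 -382.4] 521 732 ['tiny:0.62',
h_tiny [463.7   4.1] [464.3   4.4] [461.6   4.4] 275 369 ['tiny:0.10', 'sma
h_small [385.6 285.4] [386.1 285.5] [383.2 286.2] 404 442 ['tiny:0.25', 'sm
h_medium [619.6 211.8] [620.3 211.4] [618.9 212.7] 499 901 ['tiny:0.45', 's
h_large [637.8  11.3] [637.9  11.2] [637.2  11.3] 644 1225 ['tiny:0.58', 's
bA [452. 153.]
bB [ 382. -290.]
red [ 438. -212.]
turq [ 524. -157.]
```

```bash
cat > go.py <<'E'
# usage: go.py x y z [yaw] (mm, deg of closing axis): tool-frame shift (mm) and turn about tool z
import sys;from station import r;import numpy as np
from scipy.spatial.transform import Rotation as Q
s=r.sense();R=np.array(s['ee_rot']);p=np.array(s['tcp_pos'])*1e3
a=[float(v) for v in sys.argv[1:]]
print(s['time_s'],'tcp',p.round(1),'yaw',np.degrees(np.arctan2(R[1,1],R[0,1])).round(1),'w',round(s['gripper_width'],3),'F',np.round(s['wrist_force'],1),round(s['gripper_force'],1),'j',np.round(s['joints'],0))
print('shift',(R.T@(np.array(a[:3])-p)).round(1))
y=np.radians(a[3] if len(a)>3 else -135);c=np.array([np.cos(y),np.sin(y),0]);z=np.array([0,0,-1.])
T=np.c_[np.cross(c,z),c,z];print('turn',Q.from_matrix(R.T@T).as_rotvec().round(3))
E
python3 go.py 443 -144.5 190
```

```text
0.1 tcp [237.3 577.6 213.9] yaw -112.3 w 1.004 F [-1.2  0.2 -0.6] 0.0 j [ 82.  22.   0.  -0. -68. -15.]
shift [464.8 589.7  25.1]
turn [ 0.002 -0.     0.395]
```

Request:
move_arm --series '[{"grip": 0.7,"xyz": [25,30,0],"angular": [0,0,0.04]},{"grip": 0.6,"xyz": [53,67,2],"angular": [0,0,0.08]},{"grip": 0.6,"xyz": [81,104,4],"angular": [0,0,0.12]},{"grip": 0.6,"xyz": [109,140,6],"angular": [0,0,0.16]},{"grip": 0.6,"xyz": [137,176,8],"angular": [0,0,0.2]},{"grip": 0.6,"xyz": [165,212,10],"angular": [0,0,0.24]},{"grip": 0.6,"xyz": [193,248,12],"angular": [0,0,0.28]},{"grip": 0.6,"xyz": [221,284,14],"angular": [0,0,0.32]},{"grip": 0.6,"xyz": [249,318,16],"angular": [0,0,0.36]},{"grip": 0.6,"xyz": [270,343,18],"angular": [0.002,0,0.395]}]'

```text
time_s: 1.1
tcp_pos: [0.3566, 0.1558, 0.1966]
ee_rot: [[0.706, -0.708, 0.001], [-0.708, -0.706, 0.002], [-0.001, -0.002, -1.0]]
wrist_force: [0.7, 0.0, 0.4]
gripper_width: 0.599
gripper_force: 0.0
```

```bash
python3 go.py 443 -144.5 190
```

```text
1.1 tcp [356.6 155.8 196.6] yaw -135.1 w 0.599 F [0.7 0.  0.4] 0.0 j [ 48.  -1. -31.  -0. -59.  -3.]
shift [273.7 150.8   6.2]
turn [-0.002  0.001 -0.002]
```

Request:
move_arm --series '[{"grip": 0.6,"xyz": [40,22,1],"angular": [0,0,0]},{"grip": 0.6,"xyz": [80,44,2],"angular": [0,0,0]},{"grip": 0.6,"xyz": [120,66,3],"angular": [0,0,0]},{"grip": 0.6,"xyz": [160,88,4],"angular": [0,0,0]},{"grip": 0.6,"xyz": [200,110,5],"angular": [0,0,0]},{"grip": 0.6,"xyz": [235,130,6],"angular": [0,0,0]},{"grip": 0.6,"xyz": [260,143,6],"angular": [-0.002,0,0]},{"grip": 0.6,"xyz": [273.7,150.8,6],"angular": [-0.002,0.001,-0.002]},{"grip": 0.6,"xyz": [273.7,150.8,6],"angular": [-0.002,0.001,-0.002]},{"grip": 0.6,"xyz": [273.7,150.8,6],"angular": [-0.002,0.001,-0.002]}]'

```text
time_s: 2.1
tcp_pos: [0.4434, -0.1419, 0.19]
ee_rot: [[0.708, -0.706, -0.001], [-0.706, -0.708, -0.0], [-0.0, 0.001, -1.0]]
wrist_force: [-0.4, 0.0, 0.3]
gripper_width: 0.598
gripper_force: 0.0
```

```bash
python3 go.py 443 -144.5 46
python3 - <<'E'
from station import r
import cv2
c=r.capture('wrist');cv2.imwrite('pics/w1.png',c['img'][:,:,::-1])
E
```

```text
2.1 tcp [ 443.4 -141.9  190. ] yaw -134.9 w 0.598 F [-0.4  0.   0.3] 0.0 j [  2.   8. -23.   0. -59.  43.]
shift [  1.6   2.1 144. ]
turn [0.001 0.    0.002]
```

View pics/w1.png

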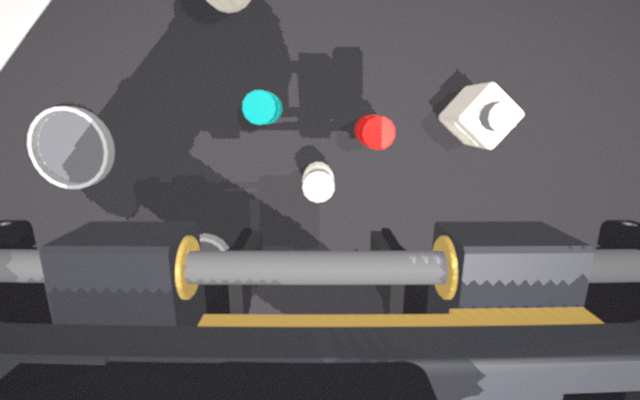

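The wrist view shows the white jar (319,184), turquoise decoy (262,107), red decoy (376,131) and bottle B (483,115), with nothing under the fingers. I'll check the calibration by projecting the fitted jar's cap.

```bash
cat >> h.py <<'E'
def wrist():
    from station import r
    s=r.sense();c=r.capture('wrist');M=np.eye(4);M[:3,:3]=s['ee_rot'];M[:3,3]=s['tcp_pos']
    E=np.linalg.inv(M@np.array(c['hand_eye']));c['rvec']=cv2.Rodrigues(E[:3,:3])[0];c['tvec']=E[:3,3];return c
E
python3 - <<'E'
from h import *
c=wrist();print(proj(c,[[.443,-.1445,.06],[.438,-.212,.06],[.443,-.1445,.0]]).round(1), at(c,(319,184),.06).round(4))
E
python3 go.py 443 -144.5 46
```

```text
[[319.7 187.5]
 [381.5 135.7]
 [319.1 175.3]] [ 0.4456 -0.1462]
2.2 tcp [ 443.6 -141.2  190.3] yaw -134.8 w 0.6 F [ 0.8 -0.2  0.6] 0.0 j [  2.   8. -23.   0. -59.  43.]
shift [  1.9   2.7 144.3]
turn [ 0.    -0.     0.003]
```

Request:
move_arm --series '[{"grip": 0.6,"xyz": [2.5,2.5,20],"angular": [0,0,0]},{"grip": 0.6,"xyz": [2.5,2.5,45],"angular": [0,0,0]},{"grip": 0.6,"xyz": [2.5,2.5,70],"angular": [0,0,0]},{"grip": 0.6,"xyz": [2.5,2.5,95],"angular": [0,0,0]},{"grip": 0.6,"xyz": [2.5,2.5,118],"angular": [0,0,0]},{"grip": 0.6,"xyz": [2.5,2.5,135],"angular": [0,0,0]},{"grip": 0.6,"xyz": [2.5,2.5,144],"angular": [0,0,0]},{"grip": 0.6,"xyz": [2.5,2.5,144],"angular": [0,0,0]},{"grip": 0.4,"xyz": [2.5,2.5,144],"angular": [0,0,0]},{"grip": 0.3,"xyz": [2.5,2.5,144],"angular": [0,0,0]}]'

```text
time_s: 3.2
tcp_pos: [0.4449, -0.1453, 0.0475]
ee_rot: [[0.709, -0.705, 0.003], [-0.705, -0.709, -0.001], [0.002, -0.002, -1.0]]
wrist_force: [0.2, 0.9, 0.5]
gripper_width: 0.495
gripper_force: 0.0
```

Request:
move_arm --series '[{"grip": 0.2,"xyz": [0,0,0],"angular": [0,0,0]},{"grip": 0.2,"xyz": [0,0,0],"angular": [0,0,0]},{"grip": 0.2,"xyz": [0,0,0],"angular": [0,0,0]},{"grip": 0.2,"xyz": [0,0,0],"angular": [0,0,0]},{"grip": 0.2,"xyz": [0,0,-10],"angular": [0,0,0]},{"grip": 0.2,"xyz": [0,0,-25],"angular": [0,0,0]},{"grip": 0.2,"xyz": [0,0,-45],"angular": [0,0,0]},{"grip": 0.2,"xyz": [0,0,-65],"angular": [0,0,0]},{"grip": 0.2,"xyz": [0,0,-85],"angular": [0,0,0]},{"grip": 0.2,"xyz": [0,0,-100],"angular": [0,0,0]}]'

```text
time_s: 4.2
tcp_pos: [0.4442, -0.1455, 0.1482]
ee_rot: [[0.709, -0.705, 0.002], [-0.705, -0.709, -0.0], [0.002, -0.001, -1.0]]
wrist_force: [0.0, -0.5, -0.6]
gripper_width: 0.3
gripper_force: 30.0
```

```bash
python3 go.py 463.3 4.2 146
```

```text
4.2 tcp [ 444.2 -145.5  148.2] yaw -134.9 w 0.3 F [ 0.  -0.5 -0.6] 30.0 j [  2.  10. -27.   0. -53.  43.]
shift [ -92.  -119.6    2.2]
turn [-0.001 -0.002  0.003]
```

Request:
move_arm --series '[{"grip": 0.2,"xyz": [-4,-5,0],"angular": [0,0,0]},{"grip": 0.2,"xyz": [-14,-18,0],"angular": [0,0,0]},{"grip": 0.2,"xyz": [-30,-38,0],"angular": [0,0,0]},{"grip": 0.2,"xyz": [-46,-60,0],"angular": [0,0,0]},{"grip": 0.2,"xyz": [-62,-82,0],"angular": [0,0,0]},{"grip": 0.2,"xyz": [-78,-102,0],"angular": [0,0,0]},{"grip": 0.2,"xyz": [-88,-115,0],"angular": [0,0,0]},{"grip": 0.2,"xyz": [-92,-119.6,0],"angular": [0,0,0]},{"grip": 0.2,"xyz": [-92,-119.6,0],"angular": [0,0,0]},{"grip": 0.2,"xyz": [-92,-119.6,0],"angular": [0,0,0]}]'

```text
time_s: 5.2
tcp_pos: [0.4626, 0.0039, 0.146]
ee_rot: [[0.709, -0.705, -0.001], [-0.705, -0.709, -0.001], [0.0, 0.001, -1.0]]
wrist_force: [-0.9, 0.3, -0.6]
gripper_width: 0.306
gripper_force: 30.0
```

```bash
python3 go.py 463.3 4.2 52;python3 - <<'E'
from h import *
c=wrist();cv2.imwrite('pics/w2.png',c['img'][:,:,::-1]);print(proj(c,[[.4633,.0042,.014]]).round(1))
E
```

```text
5.2 tcp [462.6   3.9 146. ] yaw -134.9 w 0.306 F [-0.9  0.3 -0.6] 30.0 j [ 21.  10. -27.   0. -53.  24.]
shift [ 0.3 -0.8 94. ]
turn [ 0.001 -0.     0.002]
[[315.8 188.7]]
```

View pics/w2.png

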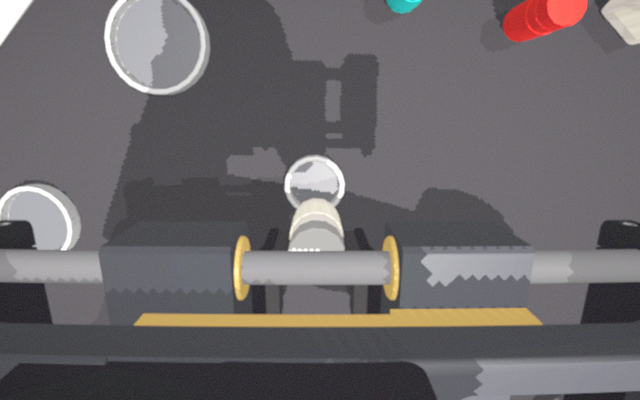

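Request:
move_arm --series '[{"grip": 0.2,"xyz": [1,-0.8,8],"angular": [0,0,0]},{"grip": 0.2,"xyz": [1,-0.8,24],"angular": [0,0,0]},{"grip": 0.2,"xyz": [1,-0.8,42],"angular": [0,0,0]},{"grip": 0.2,"xyz": [1,-0.8,60],"angular": [0,0,0]},{"grip": 0.2,"xyz": [1,-0.8,74],"angular": [0,0,0]},{"grip": 0.2,"xyz": [1,-0.8,84],"angular": [0,0,0]},{"grip": 0.2,"xyz": [1,-0.8,90],"angular": [0,0,0]},{"grip": 0.2,"xyz": [1,-0.8,93],"angular": [0,0,0]},{"grip": 0.2,"xyz": [1,-0.8,95],"angular": [0,0,0]},{"grip": 0.2,"xyz": [1,-0.8,95.5],"angular": [0,0,0]}]'

```text
time_s: 6.25
tcp_pos: [0.4647, 0.0041, 0.0511]
ee_rot: [[0.709, -0.705, 0.001], [-0.705, -0.709, -0.0], [0.001, -0.001, -1.0]]
wrist_force: [1.3, 0.4, -1.4]
gripper_width: 0.305
gripper_force: 30.0
```

Request:
move_arm --series '[{"grip": 0.2,"xyz": [0,0,0.5],"angular": [0,0,0]},{"grip": 0.2,"xyz": [0,0,0.5],"angular": [0,0,0]},{"grip": 0.2,"xyz": [0,0,0.5],"angular": [0,0,0]}]'

```text
time_s: 6.55
tcp_pos: [0.4648, 0.0042, 0.051]
ee_rot: [[0.709, -0.705, 0.001], [-0.705, -0.709, -0.0], [0.001, -0.001, -1.0]]
wrist_force: [-0.3, 0.1, 4.5]
gripper_width: 0.306
gripper_force: 30.0
```

Contact is light at 4.5 N, as expected. Next: release and rise.

Request:
move_arm --series '[{"grip": 0.35,"xyz": [0,0,0],"angular": [0,0,0]},{"grip": 0.4,"xyz": [0,0,0],"angular": [0,0,0]},{"grip": 0.5,"xyz": [0,0,0],"angular": [0,0,0]},{"grip": 0.6,"xyz": [0,0,0],"angular": [0,0,0]},{"grip": 0.6,"xyz": [0,0,-10],"angular": [0,0,0]},{"grip": 0.6,"xyz": [0,0,-30],"angular": [0,0,0]},{"grip": 0.7,"xyz": [0,0,-60],"angular": [0,0,0]},{"grip": 0.8,"xyz": [0,0,-95],"angular": [0,0,0]},{"grip": 0.8,"xyz": [0,0,-120],"angular": [0,0,0]},{"grip": 0.8,"xyz": [0,0,-140],"angular": [0,0,0]}]'

```text
time_s: 7.55
tcp_pos: [0.4648, 0.0042, 0.1931]
ee_rot: [[0.709, -0.705, 0.004], [-0.705, -0.709, 0.0], [0.002, -0.003, -1.0]]
wrist_force: [1.0, 0.4, 0.4]
gripper_width: 0.786
gripper_force: 0.0
```

```bash
python3 go.py 499.2 407 190
```

```text
7.55 tcp [464.8   4.2 193.1] yaw -134.8 w 0.786 F [1.  0.4 0.4] 0.0 j [ 21.   7. -23.   0. -59.  24.]
shift [-259.7 -309.8    3.4]
turn [-0.003 -0.002  0.003]
```

Request:
move_arm --series '[{"grip": 0.8,"xyz": [-15,-18,0],"angular": [0,0,0]},{"grip": 0.8,"xyz": [-45,-54,0],"angular": [0,0,0]},{"grip": 0.8,"xyz": [-76,-91,0],"angular": [0,0,0]},{"grip": 0.8,"xyz": [-107,-128,1],"angular": [0,0,0]},{"grip": 0.8,"xyz": [-138,-165,2],"angular": [0,0,0]},{"grip": 0.8,"xyz": [-169,-202,3],"angular": [0,0,0]},{"grip": 0.8,"xyz": [-200,-239,3],"angular": [0,0,0]},{"grip": 0.8,"xyz": [-230,-274,3],"angular": [0,0,0]},{"grip": 0.8,"xyz": [-250,-298,3],"angular": [0,0,0]},{"grip": 0.8,"xyz": [-259.7,-309.8,3],"angular": [0,0,0]}]'

```text
time_s: 8.55
tcp_pos: [0.4985, 0.4096, 0.1872]
ee_rot: [[0.711, -0.704, 0.001], [-0.704, -0.711, -0.0], [0.001, -0.0, -1.0]]
wrist_force: [0.4, -0.8, 1.1]
gripper_width: 0.8
gripper_force: 0.0
```

```bash
python3 go.py 499.2 407 48;python3 - <<'E'
from h import *
c=wrist();cv2.imwrite('pics/w3.png',c['img'][:,:,::-1]);print(proj(c,[[.4992,.407,.066]]).round(1))
E
```

```text
8.55 tcp [498.5 409.6 187.2] yaw -134.7 w 0.8 F [ 0.4 -0.8  1.1] 0.0 j [ 54.  25.   1.   0. -66.  -9.]
shift [  2.2   1.3 139.2]
turn [-0.    -0.001  0.005]
[[318.5 189.2]]
```

View pics/w3.png

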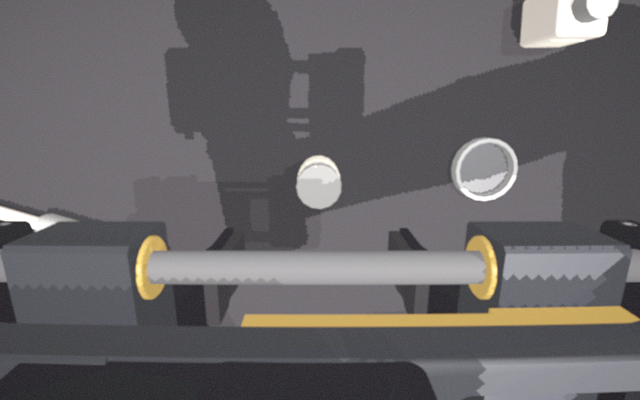

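The small jar's cap centre is at (319,187) against (318.5,189) predicted. Good, so I'll descend and grasp.

Request:
move_arm --series '[{"grip": 0.8,"xyz": [2,1,20],"angular": [0,0,0]},{"grip": 0.8,"xyz": [2,1,45],"angular": [0,0,0]},{"grip": 0.8,"xyz": [2,1,70],"angular": [0,0,0]},{"grip": 0.8,"xyz": [2,1,95],"angular": [0,0,0]},{"grip": 0.8,"xyz": [2,1,116],"angular": [0,0,0]},{"grip": 0.8,"xyz": [2,1,132],"angular": [0,0,0]},{"grip": 0.8,"xyz": [2,1,139],"angular": [0,0,0]},{"grip": 0.8,"xyz": [2,1,139],"angular": [0,0,0]},{"grip": 0.6,"xyz": [2,1,139],"angular": [0,0,0]},{"grip": 0.4,"xyz": [2,1,139],"angular": [0,0,0]}]'

```text
time_s: 9.6
tcp_pos: [0.5001, 0.4052, 0.0496]
ee_rot: [[0.709, -0.705, 0.002], [-0.705, -0.709, 0.001], [0.001, -0.002, -1.0]]
wrist_force: [-0.6, -0.5, -0.1]
gripper_width: 0.692
gripper_force: 0.0
```

Request:
move_arm --series '[{"grip": 0.3,"xyz": [0,0,0],"angular": [0,0,0]},{"grip": 0.3,"xyz": [0,0,0],"angular": [0,0,0]},{"grip": 0.3,"xyz": [0,0,0],"angular": [0,0,0]},{"grip": 0.3,"xyz": [0,0,0],"angular": [0,0,0]},{"grip": 0.3,"xyz": [0,0,-10],"angular": [0,0,0]},{"grip": 0.3,"xyz": [0,0,-25],"angular": [0,0,0]},{"grip": 0.3,"xyz": [0,0,-45],"angular": [0,0,0]},{"grip": 0.3,"xyz": [0,0,-65],"angular": [0,0,0]},{"grip": 0.3,"xyz": [0,0,-85],"angular": [0,0,0]},{"grip": 0.3,"xyz": [0,0,-100],"angular": [0,0,0]}]'

```text
time_s: 10.6
tcp_pos: [0.4998, 0.4051, 0.1503]
ee_rot: [[0.709, -0.705, 0.002], [-0.705, -0.709, 0.001], [0.001, -0.002, -1.0]]
wrist_force: [-0.1, 0.7, 0.5]
gripper_width: 0.427
gripper_force: 30.0
```

```bash
python3 go.py 385.6 285.3 148
```

```text
10.6 tcp [499.8 405.1 150.3] yaw -134.8 w 0.427 F [-0.1  0.7  0.5] 30.0 j [ 53.  26.  -2.   0. -61.  -8.]
shift [  3.5 165.4   2. ]
turn [-0.002 -0.001  0.003]
```

Request:
move_arm --series '[{"grip": 0.3,"xyz": [0,6,0],"angular": [0,0,0]},{"grip": 0.3,"xyz": [1,22,0],"angular": [0,0,0]},{"grip": 0.3,"xyz": [1,46,0],"angular": [0,0,0]},{"grip": 0.3,"xyz": [2,74,0],"angular": [0,0,0]},{"grip": 0.3,"xyz": [2,102,0],"angular": [0,0,0]},{"grip": 0.3,"xyz": [3,130,0],"angular": [0,0,0]},{"grip": 0.3,"xyz": [3,152,0],"angular": [0,0,0]},{"grip": 0.3,"xyz": [3.5,163,0],"angular": [0,0,0]},{"grip": 0.3,"xyz": [3.5,165,0],"angular": [0,0,0]},{"grip": 0.3,"xyz": [3.5,165,0],"angular": [0,0,0]}]'

```text
time_s: 11.6
tcp_pos: [0.3859, 0.2857, 0.1483]
ee_rot: [[0.709, -0.705, 0.001], [-0.705, -0.709, 0.0], [0.001, -0.001, -1.0]]
wrist_force: [0.7, -0.5, -0.5]
gripper_width: 0.426
gripper_force: 30.0
```

```bash
python3 go.py 385.6 285.3 53.5
```

```text
11.6 tcp [385.9 285.7 148.3] yaw -134.8 w 0.426 F [ 0.7 -0.5 -0.5] 30.0 j [ 56.  12. -25.   0. -53. -11.]
shift [ 0.   0.6 94.8]
turn [-0.001 -0.001  0.003]
```

Request:
move_arm --series '[{"grip": 0.3,"xyz": [0,0.5,8],"angular": [0,0,0]},{"grip": 0.3,"xyz": [0,0.5,24],"angular": [0,0,0]},{"grip": 0.3,"xyz": [0,0.5,42],"angular": [0,0,0]},{"grip": 0.3,"xyz": [0,0.5,60],"angular": [0,0,0]},{"grip": 0.3,"xyz": [0,0.5,74],"angular": [0,0,0]},{"grip": 0.3,"xyz": [0,0.5,84],"angular": [0,0,0]},{"grip": 0.3,"xyz": [0,0.5,90],"angular": [0,0,0]},{"grip": 0.3,"xyz": [0,0.5,93],"angular": [0,0,0]},{"grip": 0.3,"xyz": [0,0.5,95],"angular": [0,0,0]},{"grip": 0.3,"xyz": [0,0.5,95],"angular": [0,0,0]}]'

```text
time_s: 12.6
tcp_pos: [0.3855, 0.2852, 0.0534]
ee_rot: [[0.709, -0.705, 0.001], [-0.705, -0.709, 0.0], [0.001, -0.001, -1.0]]
wrist_force: [-0.9, -1.1, -1.3]
gripper_width: 0.423
gripper_force: 30.0
```

Request:
move_arm --series '[{"grip": 0.3,"xyz": [0,0,0.5],"angular": [0,0,0]},{"grip": 0.3,"xyz": [0,0,1],"angular": [0,0,0]},{"grip": 0.3,"xyz": [0,0,1],"angular": [0,0,0]}]'

```text
time_s: 12.9
tcp_pos: [0.3854, 0.2851, 0.0526]
ee_rot: [[0.709, -0.705, 0.001], [-0.705, -0.709, 0.0], [0.001, -0.001, -1.0]]
wrist_force: [-0.1, -0.2, -0.3]
gripper_width: 0.426
gripper_force: 30.0
```

Request:
move_arm --series '[{"grip": 0.3,"xyz": [0,0,0.5],"angular": [0,0,0]},{"grip": 0.3,"xyz": [0,0,0.8],"angular": [0,0,0]},{"grip": 0.3,"xyz": [0,0,0.8],"angular": [0,0,0]}]'

```text
time_s: 13.2
tcp_pos: [0.3856, 0.2852, 0.0524]
ee_rot: [[0.709, -0.705, 0.001], [-0.705, -0.709, -0.0], [0.001, -0.001, -1.0]]
wrist_force: [-0.6, -1.2, 6.0]
gripper_width: 0.422
gripper_force: 30.0
```

Contact. I'll release, rise, and go to the medium jar.

Request:
move_arm --series '[{"grip": 0.45,"xyz": [0,0,0],"angular": [0,0,0]},{"grip": 0.55,"xyz": [0,0,0],"angular": [0,0,0]},{"grip": 0.65,"xyz": [0,0,0],"angular": [0,0,0]},{"grip": 0.75,"xyz": [0,0,0],"angular": [0,0,0]},{"grip": 0.75,"xyz": [0,0,-10],"angular": [0,0,0]},{"grip": 0.75,"xyz": [0,0,-30],"angular": [0,0,0]},{"grip": 0.8,"xyz": [0,0,-60],"angular": [0,0,0]},{"grip": 0.9,"xyz": [0,0,-95],"angular": [0,0,0]},{"grip": 0.9,"xyz": [0,0,-125],"angular": [0,0,0]},{"grip": 0.9,"xyz": [0,0,-145],"angular": [0,0,0]}]'

```text
time_s: 14.2
tcp_pos: [0.3858, 0.2855, 0.1997]
ee_rot: [[0.709, -0.705, 0.003], [-0.705, -0.709, 0.003], [0.0, -0.004, -1.0]]
wrist_force: [-0.4, -0.9, -0.1]
gripper_width: 0.894
gripper_force: 0.0
```

```bash
python3 go.py 627 -212 197
```

```text
14.2 tcp [385.8 285.5 199.7] yaw -134.8 w 0.894 F [-0.4 -0.9 -0.1] 0.0 j [ 56.   8. -21.   0. -61. -11.]
shift [521.8 182.8   2.1]
turn [-0.004 -0.     0.003]
```

Request:
move_arm --series '[{"grip": 0.9,"xyz": [20,7,0],"angular": [0,0,0]},{"grip": 0.9,"xyz": [60,21,0],"angular": [0,0,0]},{"grip": 0.9,"xyz": [105,37,0],"angular": [0,0,0]},{"grip": 0.9,"xyz": [150,53,0],"angular": [0,0,0]},{"grip": 0.9,"xyz": [195,68,0],"angular": [0,0,0]},{"grip": 0.9,"xyz": [240,84,0],"angular": [0,0,0]},{"grip": 0.9,"xyz": [285,100,0],"angular": [0,0,0]},{"grip": 0.9,"xyz": [330,116,1],"angular": [0,0,0]},{"grip": 0.9,"xyz": [375,131,1],"angular": [0,0,0]},{"grip": 0.9,"xyz": [415,145,2],"angular": [0,0,0]}]'

```text
time_s: 15.2
tcp_pos: [0.5779, -0.1127, 0.1955]
ee_rot: [[0.708, -0.706, 0.001], [-0.706, -0.708, -0.001], [0.001, -0.001, -1.0]]
wrist_force: [1.0, 1.3, -0.4]
gripper_width: 0.897
gripper_force: 0.0
```

Request:
move_arm --series '[{"grip": 0.9,"xyz": [40,14,0],"angular": [0,0,0]},{"grip": 0.9,"xyz": [75,26,0],"angular": [0,0,0]},{"grip": 0.9,"xyz": [98,35,0],"angular": [0,0,0]},{"grip": 0.9,"xyz": [107,38,0],"angular": [-0.004,0,0.003]},{"grip": 0.9,"xyz": [107,38,0],"angular": [-0.004,0,0.003]},{"grip": 0.9,"xyz": [107,38,0],"angular": [-0.004,0,0.003]}]'

```text
time_s: 15.8
tcp_pos: [0.6258, -0.2121, 0.1949]
ee_rot: [[0.707, -0.707, -0.003], [-0.707, -0.707, -0.003], [0.0, 0.004, -1.0]]
wrist_force: [0.6, 0.5, -0.4]
gripper_width: 0.904
gripper_force: 0.0
```

```bash
python3 go.py 627 -212 51;python3 - <<'E'
from h import *
c=wrist();cv2.imwrite('pics/w4.png',c['img'][:,:,::-1]);print(proj(c,[[.627,-.212,.074]]).round(1))
E
```

```text
15.8 tcp [ 625.8 -212.1  194.9] yaw -135.0 w 0.904 F [ 0.6  0.5 -0.4] 0.0 j [ -5.  26.   4.   0. -68.  50.]
shift [  0.7  -1.5 143.9]
turn [ 0.004 -0.     0.   ]
[[315.2 191. ]]
```

View pics/w4.png

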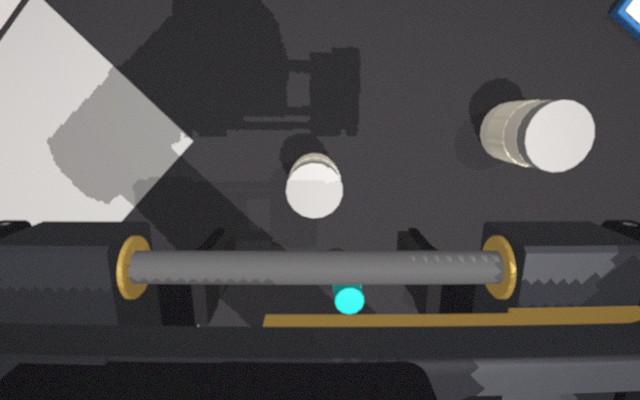

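The medium jar's cap is at (314,190), as predicted, and the turquoise decoy at (349,299) is clear of the fingers. Descending.

Request:
move_arm --series '[{"grip": 0.9,"xyz": [0.7,-1.5,20],"angular": [0.004,0,0]},{"grip": 0.9,"xyz": [0.7,-1.5,45],"angular": [0.004,0,0]},{"grip": 0.9,"xyz": [0.7,-1.5,70],"angular": [0.004,0,0]},{"grip": 0.9,"xyz": [0.7,-1.5,95],"angular": [0.004,0,0]},{"grip": 0.9,"xyz": [0.7,-1.5,118],"angular": [0.004,0,0]},{"grip": 0.9,"xyz": [0.7,-1.5,136],"angular": [0.004,0,0]},{"grip": 0.9,"xyz": [0.7,-1.5,144],"angular": [0.004,0,0]},{"grip": 0.9,"xyz": [0.7,-1.5,144],"angular": [0.004,0,0]},{"grip": 0.7,"xyz": [0.7,-1.5,144],"angular": [0.004,0,0]},{"grip": 0.5,"xyz": [0.7,-1.5,144],"angular": [0.004,0,0]}]'

```text
time_s: 16.85
tcp_pos: [0.6284, -0.2127, 0.0524]
ee_rot: [[0.707, -0.707, 0.003], [-0.707, -0.707, -0.001], [0.003, -0.002, -1.0]]
wrist_force: [0.4, -0.3, 0.3]
gripper_width: 0.797
gripper_force: 0.0
```

Request:
move_arm --series '[{"grip": 0.4,"xyz": [0,0,0],"angular": [0,0,0]},{"grip": 0.4,"xyz": [0,0,0],"angular": [0,0,0]},{"grip": 0.4,"xyz": [0,0,0],"angular": [0,0,0]},{"grip": 0.4,"xyz": [0,0,0],"angular": [0,0,0]},{"grip": 0.4,"xyz": [0,0,-10],"angular": [0,0,0]},{"grip": 0.4,"xyz": [0,0,-25],"angular": [0,0,0]},{"grip": 0.4,"xyz": [0,0,-45],"angular": [0,0,0]},{"grip": 0.4,"xyz": [0,0,-65],"angular": [0,0,0]},{"grip": 0.4,"xyz": [0,0,-85],"angular": [0,0,0]},{"grip": 0.4,"xyz": [0,0,-100],"angular": [0,0,0]}]'

```text
time_s: 17.85
tcp_pos: [0.628, -0.213, 0.1538]
ee_rot: [[0.707, -0.707, 0.003], [-0.707, -0.707, -0.001], [0.003, -0.002, -1.0]]
wrist_force: [-0.3, -0.2, -1.0]
gripper_width: 0.54
gripper_force: 30.0
```

```bash
python3 go.py 619.7 212.2 151
```

```text
17.85 tcp [ 628.  -213.   153.8] yaw -135.0 w 0.54 F [-0.3 -0.2 -1. ] 30.0 j [ -5.  28.   1.   0. -63.  50.]
shift [-306.6 -294.7    2.3]
turn [-0.002 -0.003 -0.   ]
```

Request:
move_arm --series '[{"grip": 0.4,"xyz": [-7,-7,0],"angular": [0,0,0]},{"grip": 0.4,"xyz": [-22,-21,0],"angular": [0,0,0]},{"grip": 0.4,"xyz": [-45,-43,0],"angular": [0,0,0]},{"grip": 0.4,"xyz": [-70,-67,0],"angular": [0,0,0]},{"grip": 0.4,"xyz": [-96,-92,0],"angular": [0,0,0]},{"grip": 0.4,"xyz": [-122,-117,0],"angular": [0,0,0]},{"grip": 0.4,"xyz": [-148,-142,0],"angular": [0,0,0]},{"grip": 0.4,"xyz": [-174,-167,0],"angular": [0,0,0]},{"grip": 0.4,"xyz": [-200,-192,0],"angular": [0,0,0]},{"grip": 0.4,"xyz": [-226,-217,0],"angular": [0,0,0]}]'

```text
time_s: 18.85
tcp_pos: [0.6202, 0.1025, 0.1502]
ee_rot: [[0.707, -0.707, -0.001], [-0.707, -0.707, -0.0], [-0.0, 0.001, -1.0]]
wrist_force: [0.1, -0.1, -0.9]
gripper_width: 0.54
gripper_force: 30.0
```

Request:
move_arm --series '[{"grip": 0.4,"xyz": [-24,-23,0],"angular": [0,0,0]},{"grip": 0.4,"xyz": [-46,-44,0],"angular": [0,0,0]},{"grip": 0.4,"xyz": [-64,-61,0],"angular": [0,0,0]},{"grip": 0.4,"xyz": [-76,-73,0],"angular": [0,0,0]},{"grip": 0.4,"xyz": [-80.5,-77.5,0],"angular": [0,0,0]},{"grip": 0.4,"xyz": [-80.5,-77.5,0],"angular": [0,0,0]},{"grip": 0.4,"xyz": [-80.5,-77.5,0],"angular": [0,0,0]}]'

```text
time_s: 19.55
tcp_pos: [0.6189, 0.2114, 0.1504]
ee_rot: [[0.706, -0.708, -0.0], [-0.708, -0.706, -0.001], [0.0, 0.001, -1.0]]
wrist_force: [0.5, -0.7, -2.3]
gripper_width: 0.544
gripper_force: 30.0
```

```bash
python3 go.py 619.7 212.2 56.5
```

```text
19.55 tcp [618.9 211.4 150.4] yaw -135.1 w 0.544 F [ 0.5 -0.7 -2.3] 30.0 j [ 33.  28.  -0.   0. -62.  12.]
shift [-0.1 -1.2 93.9]
turn [ 0.001 -0.    -0.001]
```

Request:
move_arm --series '[{"grip": 0.4,"xyz": [0,-1.2,8],"angular": [0,0,0]},{"grip": 0.4,"xyz": [0,-1.2,24],"angular": [0,0,0]},{"grip": 0.4,"xyz": [0,-1.2,42],"angular": [0,0,0]},{"grip": 0.4,"xyz": [0,-1.2,60],"angular": [0,0,0]},{"grip": 0.4,"xyz": [0,-1.2,74],"angular": [0,0,0]},{"grip": 0.4,"xyz": [0,-1.2,83],"angular": [0,0,0]},{"grip": 0.4,"xyz": [0,-1.2,88],"angular": [0,0,0]},{"grip": 0.4,"xyz": [0,-1.2,91],"angular": [0,0,0]},{"grip": 0.4,"xyz": [0,-1.2,92],"angular": [0,0,0]},{"grip": 0.4,"xyz": [0,-1.2,92],"angular": [0,0,0]}]'

```text
time_s: 20.55
tcp_pos: [0.6203, 0.2133, 0.059]
ee_rot: [[0.707, -0.707, 0.001], [-0.707, -0.707, -0.0], [0.001, -0.001, -1.0]]
wrist_force: [0.4, 0.9, -1.4]
gripper_width: 0.543
gripper_force: 30.0
```

Request:
move_arm --series '[{"grip": 0.4,"xyz": [0,0,0.5],"angular": [0,0,0]},{"grip": 0.4,"xyz": [0,0,1],"angular": [0,0,0]},{"grip": 0.4,"xyz": [0,0,1],"angular": [0,0,0]}]'

```text
time_s: 20.85
tcp_pos: [0.62, 0.2131, 0.0578]
ee_rot: [[0.707, -0.707, 0.001], [-0.707, -0.707, -0.0], [0.001, -0.0, -1.0]]
wrist_force: [-0.2, 0.3, -0.3]
gripper_width: 0.539
gripper_force: 30.0
```

Request:
move_arm --series '[{"grip": 0.4,"xyz": [0,0,0.5],"angular": [0,0,0]},{"grip": 0.4,"xyz": [0,0,1],"angular": [0,0,0]},{"grip": 0.4,"xyz": [0,0,1],"angular": [0,0,0]}]'

```text
time_s: 21.15
tcp_pos: [0.6199, 0.213, 0.0565]
ee_rot: [[0.707, -0.707, 0.0], [-0.707, -0.707, -0.001], [0.001, 0.0, -1.0]]
wrist_force: [0.5, -0.3, -0.3]
gripper_width: 0.541
gripper_force: 30.0
```

Request:
move_arm --series '[{"grip": 0.4,"xyz": [0,0,0.5],"angular": [0,0,0]},{"grip": 0.4,"xyz": [0,0,0.8],"angular": [0,0,0]},{"grip": 0.4,"xyz": [0,0,0.8],"angular": [0,0,0]}]'

```text
time_s: 21.45
tcp_pos: [0.6199, 0.213, 0.0557]
ee_rot: [[0.707, -0.707, 0.0], [-0.707, -0.707, -0.001], [0.001, 0.0, -1.0]]
wrist_force: [0.0, 0.2, -1.2]
gripper_width: 0.541
gripper_force: 30.0
```

Request:
move_arm --series '[{"grip": 0.4,"xyz": [0,0,0.5],"angular": [0,0,0]},{"grip": 0.4,"xyz": [0,0,0.8],"angular": [0,0,0]},{"grip": 0.4,"xyz": [0,0,0.8],"angular": [0,0,0]}]'

```text
time_s: 21.75
tcp_pos: [0.6201, 0.213, 0.0552]
ee_rot: [[0.707, -0.707, 0.001], [-0.707, -0.707, -0.0], [0.001, -0.0, -1.0]]
wrist_force: [-0.3, 0.5, 0.1]
gripper_width: 0.543
gripper_force: 30.0
```

Request:
move_arm --series '[{"grip": 0.4,"xyz": [0,0,0.4],"angular": [0,0,0]},{"grip": 0.4,"xyz": [0,0,0.6],"angular": [0,0,0]},{"grip": 0.4,"xyz": [0,0,0.6],"angular": [0,0,0]}]'

```text
time_s: 22.05
tcp_pos: [0.6202, 0.2131, 0.0552]
ee_rot: [[0.707, -0.707, 0.001], [-0.707, -0.707, -0.0], [0.001, -0.0, -1.0]]
wrist_force: [-1.7, 0.4, 5.8]
gripper_width: 0.542
gripper_force: 30.0
```

Contact at 5.8 N. Releasing.

Request:
move_arm --series '[{"grip": 0.57,"xyz": [0,0,0],"angular": [0,0,0]},{"grip": 0.65,"xyz": [0,0,0],"angular": [0,0,0]},{"grip": 0.75,"xyz": [0,0,0],"angular": [0,0,0]},{"grip": 0.85,"xyz": [0,0,0],"angular": [0,0,0]},{"grip": 0.85,"xyz": [0,0,-10],"angular": [0,0,0]},{"grip": 0.85,"xyz": [0,0,-30],"angular": [0,0,0]},{"grip": 0.9,"xyz": [0,0,-60],"angular": [0,0,0]},{"grip": 1.0,"xyz": [0,0,-95],"angular": [0,0,0]},{"grip": 1.0,"xyz": [0,0,-125],"angular": [0,0,0]},{"grip": 1.0,"xyz": [0,0,-150],"angular": [0,0,0]}]'

```text
time_s: 23.05
tcp_pos: [0.6204, 0.2133, 0.2075]
ee_rot: [[0.707, -0.707, 0.003], [-0.707, -0.707, 0.001], [0.002, -0.003, -1.0]]
wrist_force: [0.8, 0.5, -0.2]
gripper_width: 0.987
gripper_force: 0.0
```

```bash
python3 go.py 519.7 -385 205
```

```text
23.05 tcp [620.4 213.3 207.5] yaw -135.0 w 0.987 F [ 0.8  0.5 -0.2] 0.0 j [ 33.  25.   4.   0. -69.  12.]
shift [351.9 494.2   1.6]
turn [-0.003 -0.002 -0.   ]
```

Request:
move_arm --series '[{"grip": 1.0,"xyz": [14,20,0],"angular": [0,0,0]},{"grip": 1.0,"xyz": [40,56,0],"angular": [0,0,0]},{"grip": 1.0,"xyz": [67,94,0],"angular": [0,0,0]},{"grip": 1.0,"xyz": [94,132,0],"angular": [0,0,0]},{"grip": 1.0,"xyz": [121,170,0],"angular": [0,0,0]},{"grip": 1.0,"xyz": [148,208,0],"angular": [0,0,0]},{"grip": 1.0,"xyz": [175,246,0],"angular": [0,0,0]},{"grip": 1.0,"xyz": [202,284,0],"angular": [0,0,0]},{"grip": 1.0,"xyz": [229,322,0],"angular": [0,0,0]},{"grip": 1.0,"xyz": [254,357,0],"angular": [0,0,0]}]'

```text
time_s: 24.05
tcp_pos: [0.5464, -0.2209, 0.2056]
ee_rot: [[0.707, -0.708, 0.002], [-0.708, -0.707, -0.001], [0.002, -0.001, -1.0]]
wrist_force: [1.0, 0.2, -0.3]
gripper_width: 0.999
gripper_force: 0.0
```

Request:
move_arm --series '[{"grip": 1.0,"xyz": [26,37,0],"angular": [0,0,0]},{"grip": 1.0,"xyz": [52,73,0],"angular": [0,0,0]},{"grip": 1.0,"xyz": [76,106,0],"angular": [0,0,0]},{"grip": 1.0,"xyz": [92,129,0],"angular": [0,0,0]},{"grip": 1.0,"xyz": [98,137,0],"angular": [0,0,0]},{"grip": 1.0,"xyz": [98,137,0],"angular": [0,0,0]},{"grip": 1.0,"xyz": [98,137,0],"angular": [0,0,0]}]'

```text
time_s: 24.75
tcp_pos: [0.5194, -0.3843, 0.2048]
ee_rot: [[0.707, -0.707, 0.001], [-0.707, -0.707, -0.0], [0.001, -0.0, -1.0]]
wrist_force: [-0.2, -0.0, -0.1]
gripper_width: 1.001
gripper_force: 0.0
```

```bash
python3 go.py 519.7 -385 56;python3 - <<'E'
from h import *
c=wrist();cv2.imwrite('pics/w5.png',c['img'][:,:,::-1]);print(proj(c,[[.5197,-.385,.082]]).round(1))
E
```

```text
24.75 tcp [ 519.4 -384.3  204.8] yaw -135.0 w 1.001 F [-0.2 -0.  -0.1] 0.0 j [-22.  24.   3.  -0. -68.  67.]
shift [  0.6   0.3 148.8]
turn [-0.    -0.001  0.   ]
[[317.2 190.6]]
```

View pics/w5.png

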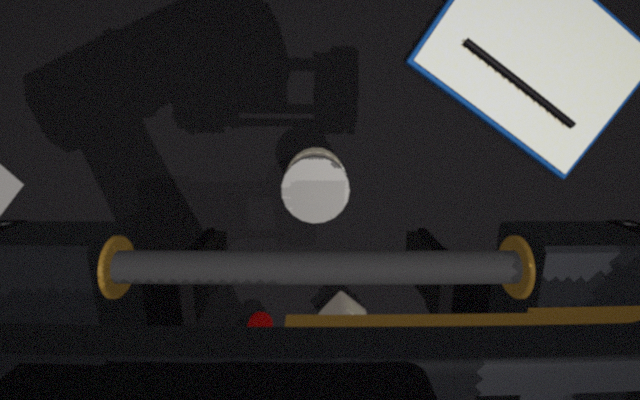

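The large jar's cap is at (315,188), as predicted, and nothing is near the fingers. Descending.

Request:
move_arm --series '[{"grip": 1.0,"xyz": [1,0,20],"angular": [0,0,0]},{"grip": 1.0,"xyz": [1,0,45],"angular": [0,0,0]},{"grip": 1.0,"xyz": [1,0,72],"angular": [0,0,0]},{"grip": 1.0,"xyz": [1,0,98],"angular": [0,0,0]},{"grip": 1.0,"xyz": [1,0,122],"angular": [0,0,0]},{"grip": 1.0,"xyz": [1,0,140],"angular": [0,0,0]},{"grip": 1.0,"xyz": [1,0,149],"angular": [0,0,0]},{"grip": 1.0,"xyz": [1,0,149],"angular": [0,0,0]},{"grip": 0.8,"xyz": [1,0,149],"angular": [0,0,0]},{"grip": 0.6,"xyz": [1,0,149],"angular": [0,0,0]}]'

```text
time_s: 25.8
tcp_pos: [0.521, -0.386, 0.0571]
ee_rot: [[0.707, -0.707, 0.003], [-0.707, -0.707, -0.002], [0.003, -0.001, -1.0]]
wrist_force: [-0.3, 0.1, -0.4]
gripper_width: 0.9
gripper_force: 0.0
```

Request:
move_arm --series '[{"grip": 0.5,"xyz": [0,0,0],"angular": [0,0,0]},{"grip": 0.5,"xyz": [0,0,0],"angular": [0,0,0]},{"grip": 0.5,"xyz": [0,0,0],"angular": [0,0,0]},{"grip": 0.5,"xyz": [0,0,0],"angular": [0,0,0]},{"grip": 0.5,"xyz": [0,0,-10],"angular": [0,0,0]},{"grip": 0.5,"xyz": [0,0,-25],"angular": [0,0,0]},{"grip": 0.5,"xyz": [0,0,-45],"angular": [0,0,0]},{"grip": 0.5,"xyz": [0,0,-65],"angular": [0,0,0]},{"grip": 0.5,"xyz": [0,0,-85],"angular": [0,0,0]},{"grip": 0.5,"xyz": [0,0,-100],"angular": [0,0,0]}]'

```text
time_s: 26.8
tcp_pos: [0.5197, -0.3859, 0.1569]
ee_rot: [[0.707, -0.708, 0.001], [-0.708, -0.707, -0.001], [0.001, -0.0, -1.0]]
wrist_force: [0.7, -0.9, -1.6]
gripper_width: 0.657
gripper_force: 30.0
```

```bash
python3 go.py 637.7 11.3 156
```

```text
26.8 tcp [ 519.7 -385.9  156.9] yaw -135.0 w 0.657 F [ 0.7 -0.9 -1.6] 30.0 j [-22.  27.  -1.   0. -62.  67.]
shift [-197.6 -364.1    0.7]
turn [-0.    -0.001 -0.001]
```

Request:
move_arm --series '[{"grip": 0.5,"xyz": [-4,-8,0],"angular": [0,0,0]},{"grip": 0.5,"xyz": [-14,-25,0],"angular": [0,0,0]},{"grip": 0.5,"xyz": [-28,-51,0],"angular": [0,0,0]},{"grip": 0.5,"xyz": [-44,-81,0],"angular": [0,0,0]},{"grip": 0.5,"xyz": [-61,-112,0],"angular": [0,0,0]},{"grip": 0.5,"xyz": [-78,-143,0],"angular": [0,0,0]},{"grip": 0.5,"xyz": [-95,-174,0],"angular": [0,0,0]},{"grip": 0.5,"xyz": [-112,-205,0],"angular": [0,0,0]},{"grip": 0.5,"xyz": [-129,-236,0],"angular": [0,0,0]},{"grip": 0.5,"xyz": [-145,-267,0],"angular": [0,0,0]}]'

```text
time_s: 27.8
tcp_pos: [0.6054, -0.0924, 0.1541]
ee_rot: [[0.707, -0.707, -0.003], [-0.707, -0.707, -0.0], [-0.002, 0.002, -1.0]]
wrist_force: [0.1, 0.5, -2.3]
gripper_width: 0.657
gripper_force: 30.0
```

Request:
move_arm --series '[{"grip": 0.5,"xyz": [-16,-29,0],"angular": [0,0,0]},{"grip": 0.5,"xyz": [-30,-56,0],"angular": [0,0,0]},{"grip": 0.5,"xyz": [-42,-78,0],"angular": [0,0,0]},{"grip": 0.5,"xyz": [-50,-92,0],"angular": [0,0,0]},{"grip": 0.5,"xyz": [-52.5,-97,0],"angular": [0,0,0]},{"grip": 0.5,"xyz": [-52.5,-97,0],"angular": [0,0,0]},{"grip": 0.5,"xyz": [-52.5,-97,0],"angular": [0,0,0]}]'

```text
time_s: 28.5
tcp_pos: [0.6373, 0.0104, 0.1551]
ee_rot: [[0.706, -0.708, -0.001], [-0.708, -0.706, -0.001], [0.0, 0.001, -1.0]]
wrist_force: [-1.2, 0.4, -2.1]
gripper_width: 0.657
gripper_force: 30.0
```

```bash
python3 go.py 637.7 11.3 60
```

```text
28.5 tcp [637.3  10.4 155.1] yaw -135.1 w 0.657 F [-1.2  0.4 -2.1] 30.0 j [ 15.  26.  -3.   0. -62.  29.]
shift [-0.4 -1.  95.1]
turn [ 0.001 -0.    -0.001]
```

Request:
move_arm --series '[{"grip": 0.5,"xyz": [0,-0.8,8],"angular": [0,0,0]},{"grip": 0.5,"xyz": [0,-0.8,24],"angular": [0,0,0]},{"grip": 0.5,"xyz": [0,-0.8,42],"angular": [0,0,0]},{"grip": 0.5,"xyz": [0,-0.8,60],"angular": [0,0,0]},{"grip": 0.5,"xyz": [0,-0.8,74],"angular": [0,0,0]},{"grip": 0.5,"xyz": [0,-0.8,84],"angular": [0,0,0]},{"grip": 0.5,"xyz": [0,-0.8,90],"angular": [0,0,0]},{"grip": 0.5,"xyz": [0,-0.8,93],"angular": [0,0,0]},{"grip": 0.5,"xyz": [0,-0.8,94],"angular": [0,0,0]},{"grip": 0.5,"xyz": [0,-0.8,94],"angular": [0,0,0]}]'

```text
time_s: 29.5
tcp_pos: [0.6389, 0.0118, 0.062]
ee_rot: [[0.707, -0.707, 0.002], [-0.707, -0.707, -0.0], [0.001, -0.001, -1.0]]
wrist_force: [-0.3, -0.3, -3.1]
gripper_width: 0.661
gripper_force: 30.0
```

Request:
move_arm --series '[{"grip": 0.5,"xyz": [0,0,0.5],"angular": [0,0,0]},{"grip": 0.5,"xyz": [0,0,0.8],"angular": [0,0,0]},{"grip": 0.5,"xyz": [0,0,0.8],"angular": [0,0,0]}]'

```text
time_s: 29.8
tcp_pos: [0.6386, 0.0118, 0.0609]
ee_rot: [[0.707, -0.707, 0.001], [-0.707, -0.707, -0.0], [0.001, -0.0, -1.0]]
wrist_force: [0.2, -0.3, -2.5]
gripper_width: 0.658
gripper_force: 30.0
```

Request:
move_arm --series '[{"grip": 0.5,"xyz": [0,0,0.5],"angular": [0,0,0]},{"grip": 0.5,"xyz": [0,0,0.8],"angular": [0,0,0]},{"grip": 0.5,"xyz": [0,0,0.8],"angular": [0,0,0]}]'

```text
time_s: 30.1
tcp_pos: [0.6387, 0.0117, 0.0603]
ee_rot: [[0.707, -0.707, 0.001], [-0.707, -0.707, -0.001], [0.001, -0.0, -1.0]]
wrist_force: [-0.5, 1.1, -0.5]
gripper_width: 0.657
gripper_force: 30.0
```

Request:
move_arm --series '[{"grip": 0.5,"xyz": [0,0,0.4],"angular": [0,0,0]},{"grip": 0.5,"xyz": [0,0,0.6],"angular": [0,0,0]},{"grip": 0.5,"xyz": [0,0,0.6],"angular": [0,0,0]}]'

```text
time_s: 30.4
tcp_pos: [0.6388, 0.0116, 0.0602]
ee_rot: [[0.707, -0.707, 0.001], [-0.707, -0.707, -0.001], [0.001, -0.0, -1.0]]
wrist_force: [-1.7, 0.6, 4.7]
gripper_width: 0.657
gripper_force: 30.0
```

Contact. I'll release, rise, and take final pictures.

Request:
move_arm --series '[{"grip": 0.69,"xyz": [0,0,0],"angular": [0,0,0]},{"grip": 0.78,"xyz": [0,0,0],"angular": [0,0,0]},{"grip": 0.9,"xyz": [0,0,0],"angular": [0,0,0]},{"grip": 1.0,"xyz": [0,0,0],"angular": [0,0,0]},{"grip": 1.0,"xyz": [0,0,-10],"angular": [0,0,0]},{"grip": 1.0,"xyz": [0,0,-30],"angular": [0,0,0]},{"grip": 1.0,"xyz": [0,0,-60],"angular": [0,0,0]},{"grip": 1.0,"xyz": [0,0,-95],"angular": [0,0,0]},{"grip": 1.0,"xyz": [0,0,-130],"angular": [0,0,0]},{"grip": 1.0,"xyz": [0,0,-160],"angular": [0,0,0]}]'

```text
time_s: 31.4
tcp_pos: [0.6388, 0.0117, 0.2223]
ee_rot: [[0.707, -0.707, 0.003], [-0.707, -0.707, -0.0], [0.002, -0.002, -1.0]]
wrist_force: [0.7, 0.2, -0.4]
gripper_width: 0.999
gripper_force: 0.0
```

Request:
move_arm --series '[{"grip": 1.0,"xyz": [30,30,-10],"angular": [0,0,0]},{"grip": 1.0,"xyz": [60,60,-20],"angular": [0,0,0]},{"grip": 1.0,"xyz": [90,90,-30],"angular": [0,0,0]},{"grip": 1.0,"xyz": [120,120,-40],"angular": [0,0,0]},{"grip": 1.0,"xyz": [150,150,-40],"angular": [0,0,0]},{"grip": 1.0,"xyz": [180,180,-40],"angular": [0,0,0]},{"grip": 1.0,"xyz": [210,210,-40],"angular": [0,0,0]},{"grip": 1.0,"xyz": [230,230,-40],"angular": [0,0,0]},{"grip": 1.0,"xyz": [240,240,-40],"angular": [0,0,0]},{"grip": 1.0,"xyz": [240,240,-40],"angular": [0,0,0]}]'

```text
time_s: 32.4
tcp_pos: [0.6378, -0.3292, 0.2592]
ee_rot: [[0.705, -0.709, 0.0], [-0.709, -0.705, -0.0], [0.0, 0.0, -1.0]]
wrist_force: [-0.1, 0.4, -0.7]
gripper_width: 0.996
gripper_force: 0.0
```

Run:
```python
from station import r
import cv2
t=r.capture('top')['img'][130:260,160:480,::-1];s=r.capture('scene')['img'][120:310,110:530,::-1]
cv2.imwrite('pics/ftop.png',cv2.resize(t,None,fx=2.5,fy=2.5,interpolation=cv2.INTER_CUBIC))
cv2.imwrite('pics/fscene.png',cv2.resize(s,None,fx=1.9,fy=1.9,interpolation=cv2.INTER_CUBIC))
```

```text
(no output)
```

View pics/ftop.png

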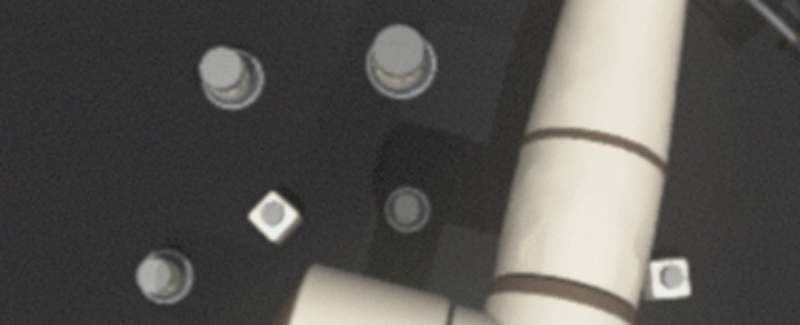

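View pics/fscene.png

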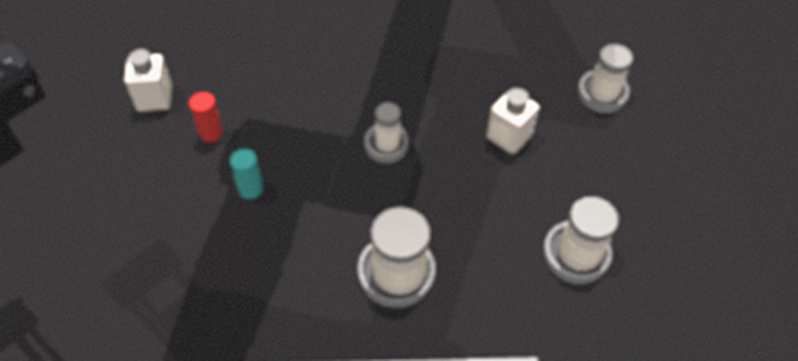

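All four jars stand upright in their matching holders: tiny (387,130), small (608,78), medium (583,235) and large (398,255) in the scene crop. Bottles and decoys are unmoved.

```bash
python3 -c "
from station import r
print(r.finish_job())"
```

```text
the job is handed in; nothing more can be done
None
```

All four jars stand upright in the holders of their own sizes, the bottles and decoys look unmoved in the final pictures, and the job was handed in at about 32 s.

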